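# Return a dumbbell through the sprung flap gate of its storage dock

### The arm

A 6-joint arm with a two-finger parallel gripper is mounted at the origin on the work surface. World frame = base frame: x ahead of the robot, y to its left, z up, the work surface at z = 0. Lengths are in mm, angles in rad, forces in N, time in s.
With the tool pointing down it reaches from about 350 to 975 mm from the base axis. Payload 7.1 kg.
Tool frame: the origin (TCP) lies between the finger pads; the fingertips stand 8 mm ahead of it and the grasp point (between the pads) lies 11 mm behind it; x points along the fingers, y is the direction in which the jaws open and shut, and the axes are right-handed (so a half turn about x gives the same grasp; the last joint's range is limited). The gripper opens to 88 mm and grips with 3 to 60 N. Pads are 20 mm wide; open, the fingers measure 115 mm over their backs; the gripper's body (75 mm by 178 mm) begins 61 mm behind the grasp point.
Start: joints at [-1.334, 0.423, 1.63, -0, 1.089, -0.019], TCP at [158.156, -604.642, 230.675] pointing down, gripper open.
Joint ranges: [-3, 3], [-0.9, 2.11], [0.09, 2.58], [-1.31, 4.45], [0.11, 2.69], [-2.54, 2.54]. Speed limits (rad/s): [2.39, 2.39, 3.01, 3.14, 3.14, 3.14].

### API

Orientations are given as a rotation vector (axis times angle).
In Python, from workcell import ctrl gives the robot as it stands.
- The arm moves only by the tool apply_moves, never from a script. Its argument "increments" is a list of rows, each an object with "gripper": the opening in per cent of the stroke, from 0 (shut) to 100 (fully open); "delta_pos": the shift along the tool's x, y, z in cm, a list of three; "dr": the turn, a rotation vector about the tool's x, y, z in rad, a list of three. In form: [{"gripper": gripper, "delta_pos": [dx, dy, dz], "dr": [ax, ay, az]}, ...]. A call has exactly 5 rows; each row shifts and turns the commanded pose from where the row before left it, along the tool's axes as they then stand; what a row does not reach is not made up. A row lasts 1/12 s, in which the tool goes at most 41.7 mm and 7.16 degrees, less where a joint would pass 70% of its speed; a pose out of reach is approached as far as the arm can. A call with a gripper value outside its range is refused whole. The fingers move at their own pace and stop on an object; the grip force is fixed at half the most. Time passes only in rows, so rows that do not move let the fingers close, or fill a call up. It gives the time, the measured TCP pose, the force and the opening at its end, in the units of the state.
- ctrl.get_obs(): the state, without advancing time (a new reading comes with each control period).
- ctrl.get_image(name): name is "scene" or "top" or "wrist"; returns a dict with "img" (480x640x3 uint8, red, green, blue), "range_z" (480x640 float32, mm along the optical axis (not along the pixel's ray), 0 where there is no reading), "mtx" (3x3 intrinsics, pixels), "k1" (the pictures are not rectified: a ray, as slopes to the right and down, at radius r is drawn at 1 + k1 r^2 times it, then the intrinsics apply), "rvec" (rotation vector, rad) and "tvec" (3), from world to camera coordinates, as OpenCV has them. Camera axes: x right, y down, z forward; pixel columns grow to the right and rows downward; lengths in mm; the calibration is good to about 2 mm. A picture is of the moment at which its call begins.
- ctrl.close_job(): hands the job in, once; it reports no verdict.
The state is a dict: "t": time; "qpos": joint angles; "qvel": joint speeds; "joint_torque": joint torques, N m; "ee_pos": TCP position; "orientation": TCP orientation; "ft_force": force on the tool from outside, world axes, zero at the start; "moment": the same for the moment, N m; "width": finger opening in mm.
Only numpy, scipy, OpenCV 4.12 (cv2) and the standard library are available. Lean on these libraries where they do the work, as an engineer would, in place of code of your own. Each camera call takes 0.05 s, during which the arm holds its last target. There are 200 camera calls.

### The job

Put the loose blue dumbbell away: lay it lengthwise on the dock's open front end, slide it through the red flap gate with an end opening both flaps, and push it on until its nose presses firmly on the sprung rubber buffer inside (about 10 newtons for half a second, and never as much as 20). The buffer can be set anywhere along its slot, so feel for it. Then withdraw so that both flaps swing shut behind the dumbbell, and do not disturb the bottle, weight plate or tin.

Things in the scene. Friction and masses are not known exactly. Their poses are not given: they have to be found in the camera images.
- dumbbell: Loose light dumbbell, 150 mm long, 0.45 to 0.8 kg: two blue hexagonal heads, each 45 mm long and 50 mm across flats (58 mm across corners), and a black round handle, 25 mm diameter, 60 mm between the heads. It starts lying on flats. Origin at its very centre, 25 mm above what it lies on; x along its length, z up at the start. Both ends are alike.
- dock: Fixed steel and plywood dock, 400 mm long, 100 mm wide. Origin at table height below the middle of the gate; x points into the dock (push direction), y left of it, z up. The floor is 6 mm thick, from x=-120 to x=280 mm. A dumbbell that is home has its rear end at about x=45 to 75 mm, clear of the sweep of the flaps.
- front_end (a point): Middle of the dock's open front end, on its floor, dock x=-60, z=6 mm. The front end runs from x=-120 to the gate, between two low black rails (tops 16 mm above the table, inner faces 38 mm either side of the middle). Axes as the dock's.
- gate (a point): Floor point in the gate, dock x=0, z=6 mm. Yellow posts at x=-8 to 4, 76 mm apart inside, tops at z=64 mm. Two red flaps, each 34 mm wide, 4 mm thick, z=9 to 55 mm, swing only inward (+x) on upright hinges at y=+36 and -36 mm. Springs shut them: each pushes back about 1 N at its free edge when shut, 3 N when fully open. Axes as the dock's.
- bay (a point): Floor point of the bay where its clear roof begins, dock x=110, z=6 mm. From the gate to here the bay is open above; beyond, the roof's underside is at z=64, its top at z=70 mm. The bay's plywood walls are 78 mm apart inside, tops at z=64 mm. Axes as the dock's.
- flap_left (a joint): Angle of the flap hinged on the dock's +y post, rad: 0 shut, 1.5 fully open inward.
- flap_right (a joint): Angle of the flap hinged on the dock's -y post, rad: 0 shut, 1.5 fully open inward.
- buffer: Buffer unit in the bay's closed end. Origin at its track's fixed foot, dock x=272, z=6 mm. A block on the track carries a sprung rubber pad, 56 mm wide, 36 mm high, facing the gate. The block is clamped so that the pad's face is anywhere from dock x=195 to 225 mm, not measured. The pad yields 1 mm per 3 N, up to 12 mm. Sliding the dumbbell on the floor takes 2 to 8 N besides.
- bottle: Bystander: grey drinking bottle with black cap, 68 mm diameter, 180 mm tall, standing beside the dock. Origin under its centre.
- plate: Bystander: dark steel weight plate lying flat, 110 mm diameter, 28 mm hole, 18 mm thick. Origin under its centre.
- tin: Bystander: chalk tin with white lid, 64 mm diameter, 50 mm tall. Origin under its centre.
Not all that is in view belongs to the job. There is more than one size of the dumbbell; the one meant has the size given above.

How it is judged (in metres and radians):
On the way, in this order (a step that is already met when the one before it is completed fails the run):
1. the dumbbell, lying along the dock's floor in the gate, holds both flaps open (value of joint each of flap_left, flap_right above 0.5 rad and x of dumbbell in the frame of dock between -0.06 and 0.06 m and y of dumbbell in the frame of dock between -0.015 and 0.015 m and z of dumbbell in the frame of dock below 0.045 m and angle between the x axis of dumbbell and the x axis of dock, either way round below 0.2 rad), for 0.1 s.
2. the dumbbell's nose presses on the buffer with more than 5 N for 0.3 s (contact force between dumbbell and buffer above 5 N), for 0.3 s.
At the end, for the whole second after the job is handed in: The dumbbell lies at rest on the floor of the bay behind the gate, lengthwise (within 0.2 rad and 15 mm sideways), its centre 112 to 165 mm beyond the gate, and both flaps have swung shut behind it (under 0.12 rad) (x of dumbbell in the frame of dock between 0.112 and 0.165 m and y of dumbbell in the frame of dock between -0.015 and 0.015 m and z of dumbbell in the frame of dock below 0.038 m and angle between the x axis of dumbbell and the x axis of dock, either way round below 0.2 rad and linear speed of dumbbell below 0.02 m/s and value of joint each of flap_left, flap_right below 0.12 rad); the robot touches nothing.
It fails at once if the buffer is pressed with 20 N or more (contact force between dumbbell and buffer above 20 N).
It fails at once if the bottle is moved by more than 20 mm (distance of bottle from where it was at the start of the episode above 0.02 m).
It fails at once if the weight plate is moved by more than 20 mm (distance of plate from where it was at the start of the episode above 0.02 m).
It fails at once if the tin is moved by more than 20 mm (distance of tin from where it was at the start of the episode above 0.02 m).
It also fails if it takes over 72 s, if anything falls off the work surface, if the arm or the gripper's body presses on something with over 40 N, if the wrist force passes 120 N, or if a joint passes its speed limit or range.

## Working session

There is one attempt and no reset: what is moved stays moved. The work goes in short steps, Python scripts to look and compute and a tool call to move; the robot and the scene stay as the last step left them, time stands still between calls to the robot, and variables do not carry over. Pictures are saved under pics/ and viewed, about 8 in all and at most 12, crops included, and the job is handed in when it is done.

Besides the shell and the picture viewer there is one more tool, called as name([rows], argument=value, ...), one row to a line, values as JSON. apply_moves: Moves the arm, as the interface text tells. Its arguments: {"type":"object","properties":{"increments":{"type":"array","items":{"type":"object","properties":{"gripper":{"type":"number"},"delta_pos":{"type":"array","items":{"type":"number"}},"dr":{"type":"array","items":{"type":"number"}}}}}},"required":["increments"]}

```bash
mkdir -p pics; ls
cat > h.py <<'E'
import numpy as np, cv2
from scipy.spatial.transform import Rotation as R
from workcell import ctrl
def grab(n):
    d=ctrl.get_image(n); np.savez('%s.npz'%n,**d); return d
def load(n): return dict(np.load('%s.npz'%n))
def rays(d,uv):
    K=np.array(d['mtx'],float);k1=float(d['k1'])
    n=cv2.undistortPoints(np.array(uv,float).reshape(-1,1,2),K,np.array([k1,0,0,0,0.])).reshape(-1,2)
    Rm=R.from_rotvec(np.ravel(d['rvec'])).as_matrix(); t=np.ravel(d['tvec'])
    c=-Rm.T@t; v=np.c_[n,np.ones(len(n))]@Rm
    return c,v
def onplane(d,uv,z):
    c,v=rays(d,uv); return c+v*((z-c[2])/v[:,2])[:,None]
def cloud(d):
    g=np.mgrid[0:480,0:640]; uv=np.c_[g[1].ravel(),g[0].ravel()]
    c,v=rays(d,uv); z=d['range_z'].ravel(); P=c+v*z[:,None]; P[z==0]=np.nan
    return P.reshape(480,640,3)
def save(n,im): cv2.imwrite('pics/'+n,im[...,::-1])
E
python3 - <<'E'
from h import *
o=ctrl.get_obs(); print(o['t'],o['ee_pos'],R.from_rotvec(o['orientation']).as_matrix().round(3),o['width'],o['ft_force'])
a=grab('top');b=grab('scene')
save('top.png',a['img']);save('scene.png',b['img'])
for d in(a,b):print(d['mtx'],d['k1'],onplane(d,[[320,240]],0), rays(d,[[320,240]])[0])
E
```

```text
pics
0.0 [ 158.03727434 -604.13262592  229.92330721] [[-0.     0.253 -0.967]
 [ 0.001 -0.967 -0.253]
 [-1.    -0.002 -0.   ]] 87.54838897925318 [-0.2659791   0.40680975 -0.14889658]
[[528.6987363    0.         316.04839272]
 [  0.         528.6987363  238.09069738]
 [  0.           0.           1.        ]] -0.1558801804534247 [[613.06911866  62.18180489   0.        ]] [ 538.98777725   59.33121867 1155.17132682]
[[566.00643508   0.         325.84086803]
 [  0.         566.00643508 242.00043653]
 [  0.           0.           1.        ]] -0.03832277957987115 [[538.31901392 -43.80363263   0.        ]] [1237.6954644   596.45236644  582.16042034]
```

View pics/top.png

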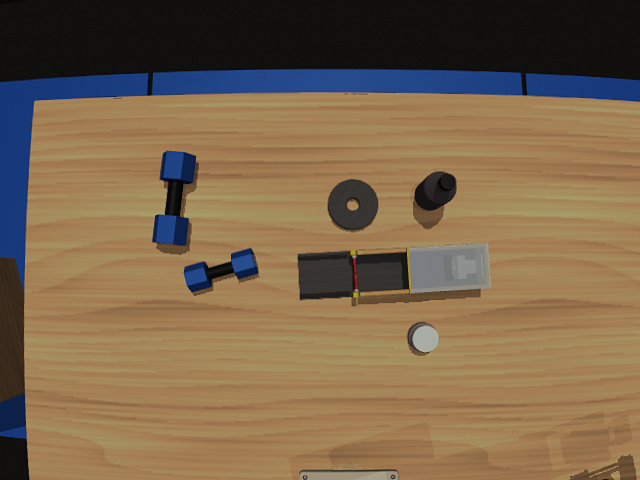

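View pics/scene.png

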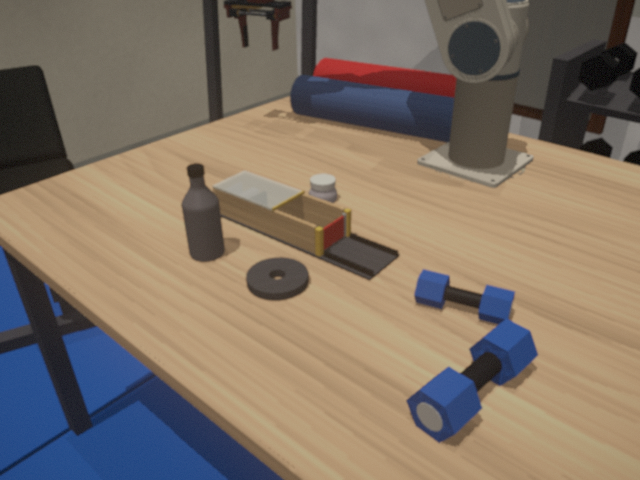

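The candidates are the large dumbbell at top (175,198), the small one at (221,270), and the rack weights in the scene background at (605,65). By length the small one looks like the 150 mm one. I'll measure it and check with a close crop.

Run:
```python
from h import *
d=load('top'); im=d['img']; P=cloud(d); hsv=cv2.cvtColor(im,cv2.COLOR_RGB2HSV)
m=((hsv[...,0]>100)&(hsv[...,0]<130)&(hsv[...,1]>120)&(hsv[...,2]>40)).astype(np.uint8)
m[:120]=0;m[:,:100]=0
n,l,s,c=cv2.connectedComponentsWithStats(m)
for i in range(1,n):
    if s[i,4]<80: continue
    q=P[l==i]; zt=np.nanpercentile(q[:,2],90); t=q[q[:,2]>zt-6]
    print('blue',c[i].round(1),s[i,4],'ztop',zt.round(1),'topcentroid',np.nanmean(t,0).round(1), 'ray@50',onplane(d,c[i],50)[0].round(1), np.nanstd(q[:,2]).round(1))
# height profile in dock region & colours
yel=((hsv[...,0]>18)&(hsv[...,0]<32)&(hsv[...,1]>170)&(hsv[...,2]>120)).astype(np.uint8); yel[:235]=0;yel[305:]=0;yel[:,:290]=0;yel[:,500:]=0
red=(((hsv[...,0]<6)|(hsv[...,0]>174))&(hsv[...,1]>170)&(hsv[...,2]>80)).astype(np.uint8);red[:235]=0;red[305:]=0;red[:,:340]=0;red[:,380:]=0
for nm,mm in(('y',yel),('r',red)):
  n,l,s,c=cv2.connectedComponentsWithStats(mm)
  for i in range(1,n):
    if s[i,4]>5: print(nm,s[i],c[i].round(1),np.nanmedian(P[l==i],0).round(1))
a=cv2.resize(im[235:310,170:500],None,fx=2.4,fy=2.4,interpolation=cv2.INTER_CUBIC)
e=load('scene');b=cv2.resize(e['img'][160:340,200:530],None,fx=2.4,fy=2.4,interpolation=cv2.INTER_CUBIC)
save('crop.png',np.vstack([a,b])[:600])
```

```text
blue [177.8 165.8] 912 ztop 66.8 topcentroid [769.8 372.9  64.9] ray@50 [769.9 367.6  50. ] 10.2
blue [170.1 229.2] 928 ztop 66.6 topcentroid [632.6 385.   64.7] ray@50 [633.1 381.1  50. ] 9.9
blue [243.1 263.5] 554 ztop 51.4 topcentroid [561.4 224.3  49.4] ray@50 [560.6 223.5  50. ] 8.2
blue [196.2 276.8] 554 ztop 51.4 topcentroid [533.8 325.7  49.6] ray@50 [532.4 323.1  50. ] 7.7
y [407 248   4  45  73] [408.5 269.8] [ 546.6 -120.4   69.4]
y [350 250   6   5  27] [352.8 252. ] [584.1  -6.   64.2]
y [353 293   6   5  25] [355.2 295. ] [495.4 -10.   63.2]
r [353 259   3  14  33] [354.3 264.8] [559.4  -8.7  53.7]
r [354 274   3  15  32] [355.2 280.8] [524.9 -10.7  54.2]
```

View pics/crop.png

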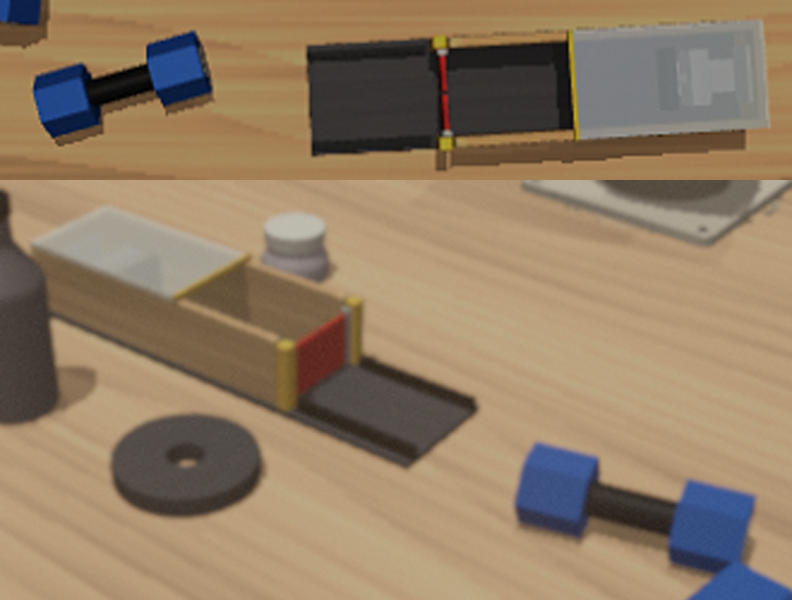

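The crop confirms the choice: the small dumbbell at top (221,270) has heads 105 mm apart and its top at about 50 mm. The dock's gate is at (354,272), its open end faces left and the roof is on the right. Next I'll refine the dock axis and work out the grasp.

```bash
cat > dock.py <<'E'
from h import *
E
python3 - <<'E'
from h import *
for cam in('top','scene'):
  d=load(cam); P=cloud(d); X,Y,Z=P[...,0],P[...,1],P[...,2]
  reg=(X>470)&(X<620)&(Y<125)&(Y>-320)
  roof=reg&(Z>62)&(Z<80)&(Y<-125)
  q=P[roof][:,:2]; print(cam,len(q),'roof',cv2.minAreaRect(q.astype(np.float32)),np.percentile(P[roof][:,2],50))
  c=[]
  for y in range(-280,-125,20):
    s=q[abs(q[:,1]-y)<10]; 
    if len(s)>10: c.append((y,(np.percentile(s[:,0],2)+np.percentile(s[:,0],98))/2))
  c=np.array(c); print(np.polyfit(c[:,0],c[:,1],1), c.round(1).tolist())
  hsv=cv2.cvtColor(d['img'],cv2.COLOR_RGB2HSV)
  dark=reg&(hsv[...,2]<75)&(Y>5)&(Z<25)
  n,l,s,cc=cv2.connectedComponentsWithStats(dark.astype(np.uint8)); i=1+np.argmax(s[1:,4])
  v,u=np.where(l==i); w=onplane(d,np.c_[u,v],12); c=[]
  for y in range(20,100,10):
    k=w[abs(w[:,1]-y)<5][:,0]; c.append((y,(k.min()+k.max())/2,k.max()-k.min()))
  c=np.array(c); print('front',np.polyfit(c[:,0],c[:,1],1),c.round(1).tolist(),w[:,1].max())
o=ctrl.get_obs();print(o['t'],o['qpos'])
E
```

```text
top 3506 roof ((550.9227905273438, -207.17457580566406), (93.31392669677734, 168.69998168945312), 2.849259614944458) 68.03397224717833
[-4.75575939e-02  5.41025995e+02] [[-280.0, 554.2], [-260.0, 554.0], [-240.0, 552.3], [-220.0, 551.5], [-200.0, 549.9], [-180.0, 549.5], [-160.0, 549.2], [-140.0, 547.6]]
front [-4.82669248e-02  5.39038585e+02] [[20.0, 537.7, 97.1], [30.0, 537.7, 97.1], [40.0, 537.7, 97.1], [50.0, 536.7, 94.9], [60.0, 535.6, 97.1], [70.0, 535.6, 97.1], [80.0, 535.6, 97.1], [90.0, 534.5, 94.9]] 109.78821867189953
scene 1720 roof ((552.1567993164062, -207.80215454101562), (100.00691986083984, 167.0917510986328), 2.4652652740478516) 66.33419368872308
[-5.09003421e-02  5.42730643e+02] [[-280.0, 556.4], [-260.0, 556.1], [-240.0, 555.0], [-220.0, 554.0], [-200.0, 553.9], [-180.0, 551.4], [-160.0, 551.0], [-140.0, 549.4]]
front [-9.16234333e-02  5.85696237e+02] [[20.0, 583.9, 24.6], [30.0, 583.5, 23.4], [40.0, 582.0, 22.0], [50.0, 581.0, 19.4], [60.0, 579.6, 20.5], [70.0, 578.7, 20.6], [80.0, 578.5, 19.4], [90.0, 578.1, 20.4]] 118.51321255103647
0.1 [-1.33402813e+00  4.23747254e-01  1.63059553e+00  2.37171231e-05
  1.08859816e+00 -1.89712028e-02]
```

apply_moves([
  {"gripper": 100,"delta_pos": [0.6,0,0],"dr": [-0.1054,0,0]},
  {"gripper": 100,"delta_pos": [0.6,0,0],"dr": [-0.1054,0,0]},
  {"gripper": 100,"delta_pos": [0.6,0,0],"dr": [-0.1054,0,0]},
  {"gripper": 100,"delta_pos": [0.6,0,0],"dr": [-0.1054,0,0]},
  {"gripper": 100,"delta_pos": [0.6,0,0],"dr": [-0.1054,0,0]},
])

```text
t: 0.52
ee_pos: [158.1, -604.3, 199.9]
orientation: [1.759, 0.732, -1.758]
ft_force: [0.1, -0.6, -0.7]
width: 87.7
```

apply_moves([
  {"gripper": 100,"delta_pos": [0.6,0,0],"dr": [-0.1054,0,0]},
  {"gripper": 100,"delta_pos": [0.6,0,0],"dr": [-0.1054,0,0]},
  {"gripper": 100,"delta_pos": [0.6,0,0],"dr": [-0.1054,0,0]},
  {"gripper": 100,"delta_pos": [0.6,0,0],"dr": [-0.1054,0,0]},
  {"gripper": 100,"delta_pos": [0.6,0,0],"dr": [-0.1054,0,0]},
])

```text
t: 0.93
ee_pos: [158.1, -604.3, 169.9]
orientation: [1.396, 1.078, -1.395]
ft_force: [1.0, -0.4, -0.3]
width: 87.7
```

apply_moves([
  {"gripper": 100,"delta_pos": [0.6,0,0],"dr": [-0.1054,0,0]},
  {"gripper": 100,"delta_pos": [0.6,0,0],"dr": [-0.1054,0,0]},
  {"gripper": 100,"delta_pos": [0.6,0,0],"dr": [-0.1054,0,0]},
  {"gripper": 100,"delta_pos": [0.6,0,0],"dr": [-0.1054,0,0]},
  {"gripper": 100,"delta_pos": [0.6,0,0],"dr": [-0.1054,0,0]},
])

```text
t: 1.35
ee_pos: [158.1, -604.3, 140.0]
orientation: [1.008, 1.326, -1.007]
ft_force: [-0.7, 0.0, 0.3]
width: 87.9
```

```bash
cat > go.py <<'E'
import sys
from h import *
# world target TCP -> delta in tool axes (cm), yaw error
t=np.array([float(a) for a in sys.argv[1:4]]); o=ctrl.get_obs(); M=R.from_rotvec(o['orientation']).as_matrix()
print('t',round(o['t'],2),'pos',np.round(o['ee_pos'],1),'F',np.round(o['ft_force'],1),'w',round(o['width'],1))
print(M.round(3).tolist(),'tool delta cm',((t-o['ee_pos'])@M/10).round(2),'yaw_y',np.arctan2(M[1,1],M[0,1]).round(4))
E
python3 go.py 543 290 130
```

```text
t 1.35 pos [ 158.1 -604.3  140. ] F [-0.7  0.   0.3] w 87.9
[[-0.0, 0.963, 0.268], [0.001, 0.268, -0.963], [-1.0, 0.0, -0.001]] tool delta cm [  1.06  61.04 -75.85] yaw_y 0.2712
```

apply_moves([
  {"gripper": 100,"delta_pos": [0,2.9,-2.6],"dr": [0,0,0]},
  {"gripper": 100,"delta_pos": [0,2.9,-2.6],"dr": [0,0,0]},
  {"gripper": 100,"delta_pos": [0,2.9,-2.6],"dr": [0,0,0]},
  {"gripper": 100,"delta_pos": [0,2.9,-2.6],"dr": [0,0,0]},
  {"gripper": 100,"delta_pos": [0,2.9,-2.6],"dr": [0,0,0]},
])

```text
t: 1.77
ee_pos: [264.3, -439.3, 140.4]
orientation: [1.012, 1.324, -1.011]
ft_force: [0.5, -0.4, -0.2]
width: 88.0
```

apply_moves([
  {"gripper": 100,"delta_pos": [0,2.9,-2.6],"dr": [0,0,0]},
  {"gripper": 100,"delta_pos": [0,2.9,-2.6],"dr": [0,0,0]},
  {"gripper": 100,"delta_pos": [0,2.9,-2.6],"dr": [0,0,0]},
  {"gripper": 100,"delta_pos": [0,2.9,-2.6],"dr": [0,0,0]},
  {"gripper": 100,"delta_pos": [0,2.9,-2.6],"dr": [0,0,0]},
])

```text
t: 2.18
ee_pos: [370.1, -275.8, 140.6]
orientation: [1.011, 1.323, -1.011]
ft_force: [0.1, 0.7, 0.1]
width: 87.9
```

apply_moves([
  {"gripper": 100,"delta_pos": [0,2.1,-3.3],"dr": [0,0,0]},
  {"gripper": 100,"delta_pos": [0,2.1,-3.3],"dr": [0,0,0]},
  {"gripper": 100,"delta_pos": [0,2.1,-3.3],"dr": [0,0,0]},
  {"gripper": 100,"delta_pos": [0,2.1,-3.3],"dr": [0,0,0]},
  {"gripper": 100,"delta_pos": [0,2.1,-3.3],"dr": [0,0,0]},
])

```text
t: 2.6
ee_pos: [427.6, -88.9, 140.6]
orientation: [1.011, 1.323, -1.011]
ft_force: [0.2, 0.1, -0.3]
width: 87.6
```

apply_moves([
  {"gripper": 100,"delta_pos": [0,2.1,-3.3],"dr": [0,0,0]},
  {"gripper": 100,"delta_pos": [0,2.1,-3.3],"dr": [0,0,0]},
  {"gripper": 100,"delta_pos": [0,2.1,-3.3],"dr": [0,0,0]},
  {"gripper": 100,"delta_pos": [0,2.1,-3.3],"dr": [0,0,0]},
  {"gripper": 100,"delta_pos": [0,2.1,-3.3],"dr": [0,0,0]},
])

```text
t: 3.02
ee_pos: [485.5, 98.1, 140.6]
orientation: [1.011, 1.324, -1.011]
ft_force: [0.6, -0.3, 0.4]
width: 87.6
```

apply_moves([
  {"gripper": 100,"delta_pos": [0,2.1,-3.3],"dr": [0,0,0]},
  {"gripper": 100,"delta_pos": [0,2.1,-3.3],"dr": [0,0,0]},
  {"gripper": 100,"delta_pos": [0,2.1,-3.3],"dr": [0,0,0]},
  {"gripper": 100,"delta_pos": [0,2.1,-3.3],"dr": [0,0,0]},
  {"gripper": 100,"delta_pos": [0,2.1,-3.3],"dr": [0,0,0]},
])

```text
t: 3.43
ee_pos: [543.3, 284.8, 140.4]
orientation: [1.01, 1.324, -1.011]
ft_force: [0.6, -0.0, 1.5]
width: 88.1
```

```bash
python3 go.py 543 290 14
python3 - <<'E'
from h import *
d=grab('wrist'); save('wrist1.png',d['img'])
im=d['img'];P=cloud(d);hsv=cv2.cvtColor(im,cv2.COLOR_RGB2HSV)
m=((hsv[...,0]>100)&(hsv[...,0]<130)&(hsv[...,1]>120)&(hsv[...,2]>40)).astype(np.uint8)
n,l,s,c=cv2.connectedComponentsWithStats(m)
for i in range(1,n):
    if s[i,4]<300: continue
    q=P[l==i]; zt=np.nanpercentile(q[:,2],90); t=q[abs(q[:,2]-zt)<4]
    print(c[i].round(1),s[i],zt.round(1),cv2.minAreaRect(t[:,:2].astype(np.float32)))
E
```

```text
t 3.43 pos [543.3 284.8 140.4] F [ 0.6 -0.   1.5] w 88.1
[[-0.001, 0.965, 0.263], [-0.0, 0.263, -0.965], [-1.0, -0.001, 0.0]] tool delta cm [12.64  0.11 -0.51] yaw_y 0.2663
[500.5 135.7] [  425    62   150   141 13047] 67.2 ((633.6757202148438, 387.18011474609375), (42.970157623291016, 60.3309211730957), 84.63471984863281)
[321.2 184.3] [ 280  149   83   73 5530] 51.7 ((533.5479125976562, 327.0782775878906), (33.35894012451172, 45.26701354980469), 16.312946319580078)
[616.2 227.7] [ 585  203   55   53 1783] 50.6 ((741.0472412109375, 354.315673828125), (12.009305000305176, 25.864038467407227), 27.305639266967773)
[322.7 322. ] [ 286  279   74   81 4813] 51.5 ((561.876953125, 226.73374938964844), (33.90904998779297, 44.851463317871094), 16.219560623168945)
```

View pics/wrist1.png

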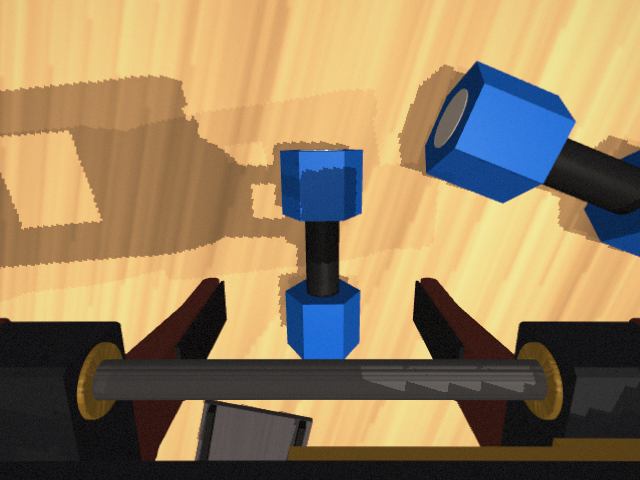

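The wrist view agrees: heads at (321,184) and (323,322), centred between the fingers, with the large dumbbell well clear at (500,135). I'll grip the rear part of the handle.

apply_moves([
  {"gripper": 100,"delta_pos": [2.5,0.18,-0.61],"dr": [0,0,0]},
  {"gripper": 100,"delta_pos": [2.5,0,0],"dr": [0,0,0]},
  {"gripper": 100,"delta_pos": [2.5,0,0],"dr": [0,0,0]},
  {"gripper": 100,"delta_pos": [2.5,0,0],"dr": [0,0,0]},
  {"gripper": 100,"delta_pos": [2.6,0,0],"dr": [0,0,0]},
])

```text
t: 3.9
ee_pos: [543.3, 289.1, 13.4]
orientation: [1.011, 1.324, -1.011]
ft_force: [1.2, -0.0, -0.4]
width: 87.8
```

apply_moves([
  {"gripper": 0,"delta_pos": [0,0,0],"dr": [0,0,0]},
  {"gripper": 0,"delta_pos": [0,0,0],"dr": [0,0,0]},
  {"gripper": 0,"delta_pos": [0,0,0],"dr": [0,0,0]},
  {"gripper": 0,"delta_pos": [0,0,0],"dr": [0,0,0]},
  {"gripper": 0,"delta_pos": [0,0,0],"dr": [0,0,0]},
])

```text
t: 4.32
ee_pos: [544.5, 289.6, 16.4]
orientation: [1.013, 1.322, -1.009]
ft_force: [0.1, 0.1, 0.4]
width: 57.9
```

apply_moves([
  {"gripper": 0,"delta_pos": [0,0,0],"dr": [0,0,0]},
  {"gripper": 0,"delta_pos": [0,0,0],"dr": [0,0,0]},
  {"gripper": 0,"delta_pos": [0,0,0],"dr": [0,0,0]},
  {"gripper": 0,"delta_pos": [0,0,0],"dr": [0,0,0]},
  {"gripper": 0,"delta_pos": [0,0,0],"dr": [0,0,0]},
])

```text
t: 4.73
ee_pos: [543.7, 289.3, 14.9]
orientation: [1.011, 1.323, -1.011]
ft_force: [-1.7, -0.4, 0.8]
width: 25.0
```

apply_moves([
  {"gripper": 0,"delta_pos": [-0.6,0,0],"dr": [0,0,0]},
  {"gripper": 0,"delta_pos": [-1.2,0,0],"dr": [0,0,0]},
  {"gripper": 0,"delta_pos": [-1.2,0,0],"dr": [0,0,0]},
  {"gripper": 0,"delta_pos": [-1.0,0,0],"dr": [0,0,0]},
  {"gripper": 0,"delta_pos": [0,0,0],"dr": [0,0,0]},
])

```text
t: 5.15
ee_pos: [545.1, 290.0, 57.6]
orientation: [1.014, 1.321, -1.008]
ft_force: [-0.2, 0.1, -4.5]
width: 24.2
```

```bash
python3 go.py 533 165 54
python3 - <<'E'
from h import *
d=grab('wrist'); 
im=d['img'];P=cloud(d);hsv=cv2.cvtColor(im,cv2.COLOR_RGB2HSV)
m=((hsv[...,0]>100)&(hsv[...,0]<130)&(hsv[...,1]>120)&(hsv[...,2]>40)).astype(np.uint8)
n,l,s,c=cv2.connectedComponentsWithStats(m)
for i in range(1,n):
    if s[i,4]<300: continue
    q=P[l==i]; zt=np.nanpercentile(q[:,2],90); t=q[abs(q[:,2]-zt)<4]
    print(c[i].round(1),s[i],zt.round(1),cv2.minAreaRect(t[:,:2].astype(np.float32)))
d=grab('scene');save('s2.png',d['img'])
E
```

```text
t 5.15 pos [545.1 290.   57.6] F [-0.2  0.1 -4.5] w 24.2
[[0.004, 0.965, 0.263], [0.002, 0.263, -0.965], [-1.0, 0.004, -0.001]] tool delta cm [ 0.33 -4.46 11.74] yaw_y 0.266
[564.8 145.8] [  459    35   181   205 24679] 67.0 ((632.4390869140625, 387.1331481933594), (43.52968978881836, 58.721492767333984), 84.69766998291016)
[318.4 237.5] [  242   167   153   145 19327] 94.8 ((534.8602294921875, 327.39093017578125), (34.162208557128906, 45.770599365234375), 15.598862648010254)
[319.2 428.5] [ 272  400   96   46 2781] 88.7 ((557.3905639648438, 246.79925537109375), (38.573211669921875, 6.002746105194092), 14.898548126220703)
```

View pics/s2.png

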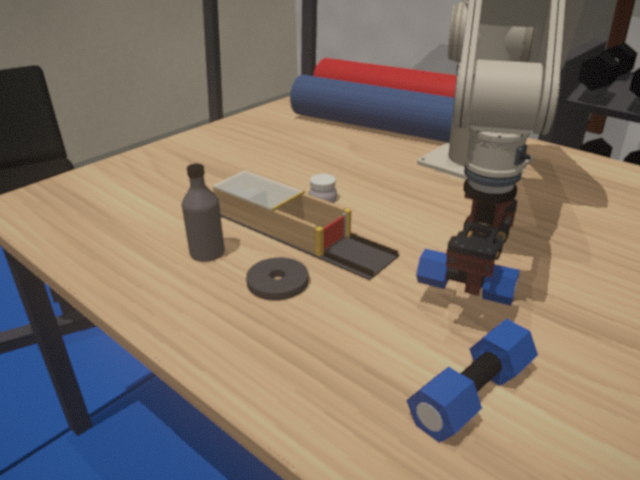

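The scene view shows the dumbbell held at (468,278), clear of everything. I'll turn it to the dock's direction and carry it over the front end.

apply_moves([
  {"gripper": 0,"delta_pos": [0,0,0],"dr": [0.0436,0,0]},
  {"gripper": 0,"delta_pos": [0,0,0],"dr": [0.0436,0,0]},
  {"gripper": 0,"delta_pos": [0,0,0],"dr": [0.0436,0,0]},
  {"gripper": 0,"delta_pos": [0,0,0],"dr": [0.0436,0,0]},
  {"gripper": 0,"delta_pos": [0,0,0],"dr": [0.0436,0,0]},
])

```text
t: 5.67
ee_pos: [543.1, 289.0, 54.1]
orientation: [1.175, 1.231, -1.176]
ft_force: [-0.9, 0.3, -4.9]
width: 24.3
```

apply_moves([
  {"gripper": 0,"delta_pos": [0,-0.2,1.0],"dr": [0,0,0]},
  {"gripper": 0,"delta_pos": [0,-0.2,2.0],"dr": [0,0,0]},
  {"gripper": 0,"delta_pos": [0,-0.2,2.5],"dr": [0,0,0]},
  {"gripper": 0,"delta_pos": [0,-0.2,2.5],"dr": [0,0,0]},
  {"gripper": 0,"delta_pos": [0,-0.2,2.5],"dr": [0,0,0]},
])

```text
t: 6.08
ee_pos: [537.7, 182.2, 54.3]
orientation: [1.171, 1.233, -1.173]
ft_force: [0.4, -0.0, -5.6]
width: 24.2
```

apply_moves([
  {"gripper": 0,"delta_pos": [0,-0.2,2.5],"dr": [0,0,0]},
  {"gripper": 0,"delta_pos": [0,-0.2,2.5],"dr": [0,0,0]},
  {"gripper": 0,"delta_pos": [0,-0.2,2.0],"dr": [0,0,0]},
  {"gripper": 0,"delta_pos": [0,-0.2,1.5],"dr": [0,0,0]},
  {"gripper": 0,"delta_pos": [0,0,0],"dr": [0,0,0]},
])

```text
t: 6.5
ee_pos: [533.4, 95.4, 54.3]
orientation: [1.173, 1.232, -1.176]
ft_force: [0.1, 0.3, -5.4]
width: 24.4
```

```bash
python3 go.py 535.7 93.9 21
python3 - <<'E'
from h import *
d=grab('top'); 
im=d['img'];P=cloud(d);hsv=cv2.cvtColor(im,cv2.COLOR_RGB2HSV)
m=((hsv[...,0]>100)&(hsv[...,0]<130)&(hsv[...,1]>120)&(hsv[...,2]>40)).astype(np.uint8)
m[:120]=0;m[:,:100]=0
n,l,s,c=cv2.connectedComponentsWithStats(m)
for i in range(1,n):
    if s[i,4]<80: continue
    q=P[l==i]; zt=np.nanpercentile(q[:,2],90); t=q[abs(q[:,2]-zt)<5]
    print(c[i].round(1),s[i],zt.round(1),np.nanmean(t,0).round(1))
a=cv2.resize(im[200:320,220:500],None,fx=2.5,fy=2.5)
d=grab('scene');save('s3.png',np.vstack([a,cv2.resize(d['img'][170:290,180:460],None,fx=2.5,fy=2.5)]))
E
```

```text
t 6.5 pos [533.4  95.4  54.3] F [ 0.1  0.3 -5.4] w 24.4
[[-0.002, 0.999, 0.047], [-0.001, 0.047, -0.999], [-1.0, -0.002, 0.001]] tool delta cm [3.33 0.23 0.16] yaw_y 0.0468
[177.8 165.8] [160 151  36  32 913] 66.8 [769.9 373.   65. ]
[170.1 229.2] [153 215  35  30 927] 66.7 [632.8 385.3  65.1]
[343.3 273.7] [338 261  11  28 233] 91.2 [537.7  14.1  88.8]
```

View pics/s3.png

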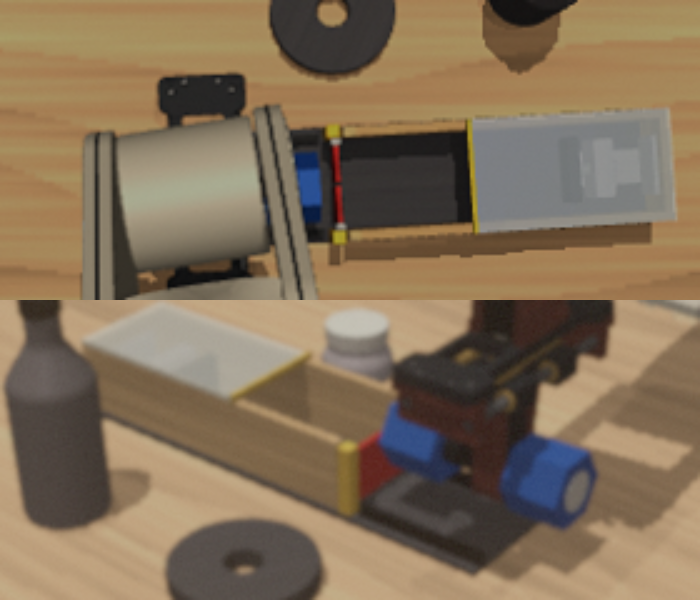

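The nose hangs over the front end just before the flaps, and sits about 2 mm to the right of the axis. I'll shift it left and lower.

apply_moves([
  {"gripper": 0,"delta_pos": [0.6,0.22,0],"dr": [0,0,0]},
  {"gripper": 0,"delta_pos": [0.8,0,0],"dr": [0,0,0]},
  {"gripper": 0,"delta_pos": [0.6,0,0],"dr": [0,0,0]},
  {"gripper": 0,"delta_pos": [0.5,0,0],"dr": [0,0,0]},
  {"gripper": 0,"delta_pos": [0.3,0,0],"dr": [0,0,0]},
])

```text
t: 7.02
ee_pos: [536.2, 99.1, 25.4]
orientation: [1.172, 1.233, -1.174]
ft_force: [0.4, 0.1, -4.8]
width: 24.5
```

apply_moves([
  {"gripper": 0,"delta_pos": [0.15,0,0],"dr": [0,0,0]},
  {"gripper": 0,"delta_pos": [0.1,0,0],"dr": [0,0,0]},
  {"gripper": 0,"delta_pos": [0.1,0,0],"dr": [0,0,0]},
  {"gripper": 0,"delta_pos": [0.1,0,0],"dr": [0,0,0]},
  {"gripper": 0,"delta_pos": [0,0,0],"dr": [0,0,0]},
])

```text
t: 7.43
ee_pos: [536.9, 98.6, 22.2]
orientation: [1.174, 1.231, -1.174]
ft_force: [-0.3, 0.1, -4.1]
width: 24.2
```

apply_moves([
  {"gripper": 0,"delta_pos": [0.08,0,0],"dr": [0,0,0]},
  {"gripper": 0,"delta_pos": [0.08,0,0],"dr": [0,0,0]},
  {"gripper": 0,"delta_pos": [0,0,0],"dr": [0,0,0]},
  {"gripper": 0,"delta_pos": [0,0,0],"dr": [0,0,0]},
  {"gripper": 0,"delta_pos": [0,0,0],"dr": [0,0,0]},
])

```text
t: 7.85
ee_pos: [537.1, 98.7, 20.8]
orientation: [1.174, 1.231, -1.173]
ft_force: [0.5, 0.8, -2.8]
width: 24.2
```

```bash
python3 go.py 535.7 93.9 21
python3 - <<'E'
from h import *
for n in ('wrist','top'):
  d=grab(n); im=d['img'];P=cloud(d);hsv=cv2.cvtColor(im,cv2.COLOR_RGB2HSV)
  m=((hsv[...,0]>100)&(hsv[...,0]<130)&(hsv[...,1]>120)&(hsv[...,2]>40)).astype(np.uint8)
  m[:20]=0;
  k,l,s,c=cv2.connectedComponentsWithStats(m)
  for i in range(1,k):
    if s[i,4]<80 or (n=='top' and c[i][1]<140): continue
    q=P[l==i]; zt=np.nanpercentile(q[:,2],90); t=q[abs(q[:,2]-zt)<5]
    print(n,c[i].round(1),s[i],zt.round(1),cv2.minAreaRect(t[:,:2].astype(np.float32)))
E
```

```text
t 7.85 pos [537.1  98.7  20.8] F [ 0.5  0.8 -2.8] w 24.2
[[0.0, 0.999, 0.048], [0.0, 0.048, -0.999], [-1.0, 0.0, -0.0]] tool delta cm [-0.02 -0.16  0.47] yaw_y 0.048
wrist [318.4 237.4] [  242   168   153   143 19285] 57.5 ((534.9761352539062, 137.758056640625), (34.98143005371094, 45.574642181396484), 2.9434072971343994)
wrist [319.2 428.6] [ 272  400   96   46 2752] 52.2 ((539.258056640625, 53.75700378417969), (39.26383590698242, 7.205724716186523), 3.9636847972869873)
top [ 39.1 140.8] [   0   73  149  219 7873] -732.6 ((902.7083740234375, 1005.40625), (834.2424926757812, 626.44873046875), 4.200010299682617)
top [177.8 165.8] [160 151  36  32 911] 66.7 ((769.5736694335938, 372.85723876953125), (42.9530029296875, 60.442474365234375), 84.24812316894531)
top [170.1 229.2] [153 215  35  30 928] 66.9 ((632.6455688476562, 385.31927490234375), (44.217288970947266, 58.73914337158203), 87.17755889892578)
top [340.8 272. ] [335 259  11  28 235] 58.3 ((540.806884765625, 19.52027702331543), (18.81926727294922, 33.23869705200195), 89.80919647216797)
top [ 12.9 417.4] [   0  394   26   45 1009] -733.0 ((-12.44354248046875, 1245.35546875), (171.24949645996094, 117.17049407958984), 1.3293921947479248)
```

apply_moves([
  {"gripper": 0,"delta_pos": [0.05,-0.1,0.4],"dr": [0,0,0]},
  {"gripper": 0,"delta_pos": [0,0,0.8],"dr": [0,0,0]},
  {"gripper": 0,"delta_pos": [0,0,0.8],"dr": [0,0,0]},
  {"gripper": 0,"delta_pos": [0,0,0.8],"dr": [0,0,0]},
  {"gripper": 0,"delta_pos": [0,0,0.8],"dr": [0,0,0]},
])

```text
t: 8.37
ee_pos: [537.8, 64.5, 20.7]
orientation: [1.178, 1.232, -1.173]
ft_force: [-2.5, 16.1, 4.5]
width: 24.1
```

apply_moves([
  {"gripper": 0,"delta_pos": [0,0,0.8],"dr": [0,0,0]},
  {"gripper": 0,"delta_pos": [0,0,0.8],"dr": [0,0,0]},
  {"gripper": 0,"delta_pos": [0,0,0.8],"dr": [0,0,0]},
  {"gripper": 0,"delta_pos": [0,0,0.8],"dr": [0,0,0]},
  {"gripper": 0,"delta_pos": [0,0,0.8],"dr": [0,0,0]},
])

```text
t: 8.78
ee_pos: [540.1, 22.7, 20.8]
orientation: [1.175, 1.231, -1.173]
ft_force: [0.2, 7.1, 3.8]
width: 23.9
```

```bash
python3 go.py 537.5 10 21;python3 - <<'E'
from h import *
d=grab('top'); im=d['img']; a=cv2.resize(im[210:320,270:500],None,fx=2.6,fy=2.6)
d=grab('scene');save('s4.png',np.vstack([a,cv2.resize(d['img'][170:290,180:410],None,fx=2.6,fy=2.6)]))
E
```

```text
t 8.78 pos [540.1  22.7  20.8] F [0.2 7.1 3.8] w 23.9
[[0.001, 0.999, 0.048], [0.001, 0.048, -0.999], [-1.0, 0.001, -0.001]] tool delta cm [-0.03 -0.32  1.26] yaw_y 0.0478
```

View pics/s4.png

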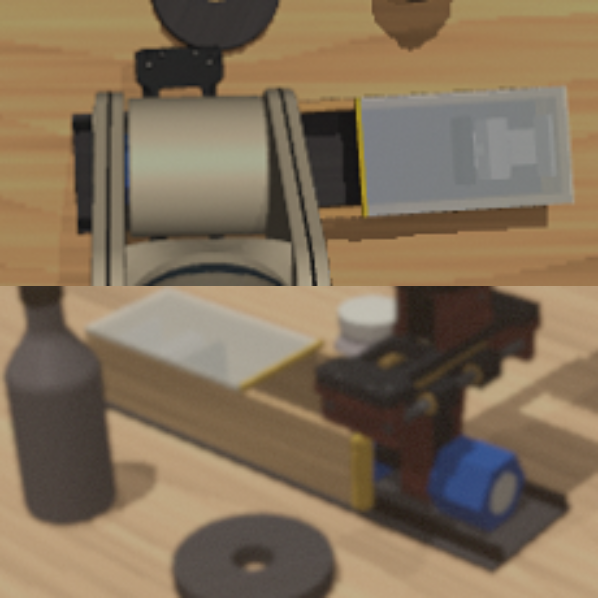

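The nose has pushed through the gate, the flaps have swung in and the rear head is still on the front end. I'll keep sliding to just short of the roof.

apply_moves([
  {"gripper": 0,"delta_pos": [-0.03,0,0.8],"dr": [0,0,0]},
  {"gripper": 0,"delta_pos": [0,0,0.8],"dr": [0,0,0]},
  {"gripper": 0,"delta_pos": [0,0,0.8],"dr": [0,0,0]},
  {"gripper": 0,"delta_pos": [0,0,0.8],"dr": [0,0,0]},
  {"gripper": 0,"delta_pos": [0,0,0.8],"dr": [0,0,0]},
])

```text
t: 9.3
ee_pos: [541.6, -16.6, 20.7]
orientation: [1.175, 1.232, -1.173]
ft_force: [-1.3, 13.3, 6.4]
width: 24.4
```

apply_moves([
  {"gripper": 0,"delta_pos": [0,0,0.8],"dr": [0,0,0]},
  {"gripper": 0,"delta_pos": [0,0,0.8],"dr": [0,0,0]},
  {"gripper": 0,"delta_pos": [0,0,0.8],"dr": [0,0,0]},
  {"gripper": 0,"delta_pos": [0,0,0.8],"dr": [0,0,0]},
  {"gripper": 0,"delta_pos": [0,0,0.8],"dr": [0,0,0]},
])

```text
t: 9.72
ee_pos: [543.3, -56.4, 20.8]
orientation: [1.175, 1.232, -1.173]
ft_force: [-1.1, 9.3, 6.4]
width: 24.5
```

apply_moves([
  {"gripper": 0,"delta_pos": [0,0,0.8],"dr": [0,0,0]},
  {"gripper": 0,"delta_pos": [0,0,0.8],"dr": [0,0,0]},
  {"gripper": 0,"delta_pos": [0,0,0.8],"dr": [0,0,0]},
  {"gripper": 0,"delta_pos": [0,0,0.8],"dr": [0,0,0]},
  {"gripper": 0,"delta_pos": [0,0,0.8],"dr": [0,0,0]},
])

```text
t: 10.13
ee_pos: [545.3, -96.7, 20.7]
orientation: [1.175, 1.232, -1.173]
ft_force: [-1.4, 7.5, 5.9]
width: 24.3
```

```bash
python3 go.py 544.9 -103 20.8
```

```text
t 10.13 pos [545.3 -96.7  20.7] F [-1.4  7.5  5.9] w 24.3
[[0.0, 0.999, 0.048], [0.001, 0.048, -0.999], [-1.0, 0.0, -0.001]] tool delta cm [-0.01 -0.07  0.63] yaw_y 0.0479
```

apply_moves([
  {"gripper": 0,"delta_pos": [0,0,0.3],"dr": [0,0,0]},
  {"gripper": 0,"delta_pos": [0,0,0.3],"dr": [0,0,0]},
  {"gripper": 0,"delta_pos": [0,0,0],"dr": [0,0,0]},
  {"gripper": 42,"delta_pos": [0,0,0],"dr": [0,0,0]},
  {"gripper": 42,"delta_pos": [0,0,0],"dr": [0,0,0]},
])

```text
t: 10.55
ee_pos: [545.4, -103.4, 20.3]
orientation: [1.174, 1.232, -1.174]
ft_force: [-0.8, -0.4, -0.4]
width: 34.1
```

apply_moves([
  {"gripper": 42,"delta_pos": [0,0,0],"dr": [0,0,0]},
  {"gripper": 42,"delta_pos": [0,0,0],"dr": [0,0,0]},
  {"gripper": 42,"delta_pos": [0,0,0],"dr": [0,0,0]},
  {"gripper": 42,"delta_pos": [0,0,0],"dr": [0,0,0]},
  {"gripper": 42,"delta_pos": [0,0,0],"dr": [0,0,0]},
])

```text
t: 10.97
ee_pos: [545.5, -103.1, 20.3]
orientation: [1.174, 1.232, -1.174]
ft_force: [-0.6, 0.1, 0.0]
width: 37.0
```

apply_moves([
  {"gripper": 42,"delta_pos": [-1.2,0,0],"dr": [0,0,0]},
  {"gripper": 42,"delta_pos": [-2.0,0,0],"dr": [0,0,0]},
  {"gripper": 42,"delta_pos": [-2.4,0,0],"dr": [0,0,0]},
  {"gripper": 42,"delta_pos": [-2.4,0,0],"dr": [0,0,0]},
  {"gripper": 42,"delta_pos": [-1.0,0,0],"dr": [0,0,0]},
])

```text
t: 11.38
ee_pos: [547.1, -103.4, 113.9]
orientation: [1.175, 1.228, -1.171]
ft_force: [1.0, 0.2, 0.6]
width: 36.8
```

apply_moves([
  {"gripper": 0,"delta_pos": [0,0,-3.5],"dr": [0,0,0]},
  {"gripper": 0,"delta_pos": [0,0,-3.5],"dr": [0,0,0]},
  {"gripper": 0,"delta_pos": [0,0,-3.5],"dr": [0,0,0]},
  {"gripper": 0,"delta_pos": [0,0,-3.5],"dr": [0,0,0]},
  {"gripper": 0,"delta_pos": [0,0,-3.5],"dr": [0,0,0]},
])

```text
t: 11.8
ee_pos: [536.8, 73.1, 110.6]
orientation: [1.174, 1.231, -1.174]
ft_force: [0.9, 0.3, -0.2]
width: 7.2
```

```bash
python3 go.py 541.4 -25 110;python3 - <<'E'
from h import *
u=np.array([.048,-.9988]);l=np.array([.9988,.048]);G=np.array([540.7,-10])
d=grab('top'); im=d['img']; P=cloud(d);a=cv2.resize(im[210:320,270:500],None,fx=2.6,fy=2.6)
hsv=cv2.cvtColor(im,cv2.COLOR_RGB2HSV)
def comp(d,nm):
  hsv=cv2.cvtColor(d['img'],cv2.COLOR_RGB2HSV);P=cloud(d)
  m=((hsv[...,0]>95)&(hsv[...,0]<130)&(hsv[...,1]>100)&(hsv[...,2]>30))
  r=(((hsv[...,0]<8)|(hsv[...,0]>172))&(hsv[...,1]>150)&(hsv[...,2]>70))
  for t,mm in(('blue',m),('red',r)):
    D=np.stack([(P[...,:2]-G)@u,(P[...,:2]-G)@l,P[...,2]],-1)
    k=mm&(abs(D[...,1])<45)&(D[...,0]>-150)&(D[...,0]<270)&(D[...,2]>0)&(D[...,2]<62)
    q=D[k]; print(nm,t,len(q)); 
    if len(q)>5: print(np.percentile(q,[2,50,98],axis=0).round(1).tolist())
comp(d,'top')
w=grab('wrist');comp(w,'wrist')
d=grab('scene');comp(d,'scene')
b=cv2.resize(d['img'][170:290,180:410],None,fx=2.6,fy=2.6); c=np.vstack([a,b]); 
wi=cv2.resize(w['img'],(200,150)); pad=np.zeros((c.shape[0],200,3),np.uint8); pad[:150]=wi
save('s5.png',np.hstack([c,pad]))
E
```

```text
t 11.8 pos [536.8  73.1 110.6] F [ 0.9  0.3 -0.2] w 7.2
[[0.0, 0.999, 0.048], [0.0, 0.048, -0.999], [-1.0, 0.0, -0.0]] tool delta cm [ 0.06 -0.    9.82] yaw_y 0.0476
top blue 611
[[31.3, -28.1, 5.1], [54.4, -0.1, 52.5], [79.4, 28.2, 59.4]]
top red 66
[[7.3, -37.6, 2.0], [21.9, 28.7, 53.3], [38.7, 36.4, 58.4]]
wrist blue 382
[[29.5, -6.2, 46.5], [30.8, 0.1, 55.4], [37.5, 6.9, 58.0]]
wrist red 0
scene blue 240
[[29.8, -14.1, 48.5], [49.9, 3.4, 53.9], [74.4, 16.9, 55.8]]
scene red 239
[[6.1, -38.1, 11.2], [18.2, -31.2, 34.4], [31.6, -27.5, 53.1]]
```

View pics/s5.png

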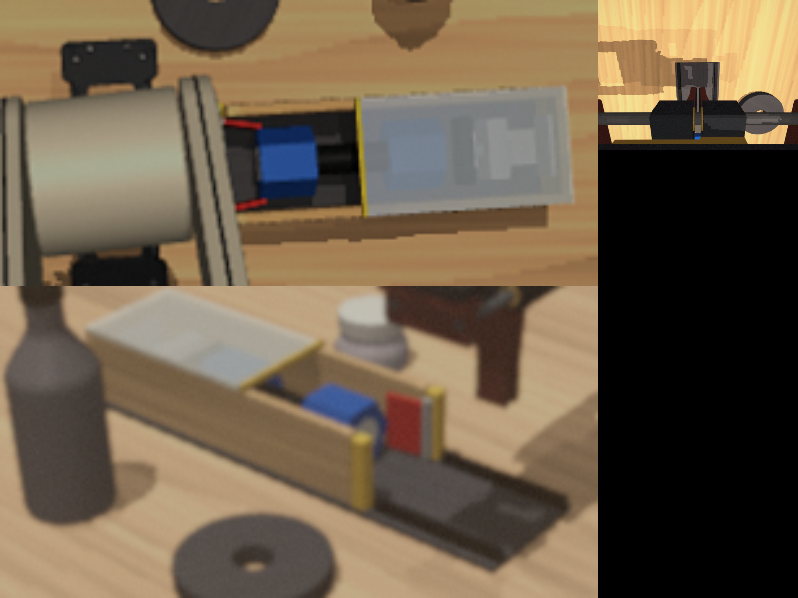

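The rear head is through the gate: its rear end is at dock x≈30 with the flaps resting on its edges, and the nose is under the roof short of the pad. I'll bring the shut fingers in behind it.

apply_moves([
  {"gripper": 0,"delta_pos": [0,0,2.4],"dr": [0,0,0]},
  {"gripper": 0,"delta_pos": [0,0,2.8],"dr": [0,0,0]},
  {"gripper": 0,"delta_pos": [0,0,2.6],"dr": [0,0,0]},
  {"gripper": 0,"delta_pos": [0,0,1.7],"dr": [0,0,0]},
  {"gripper": 0,"delta_pos": [0,0,0],"dr": [0,0,0]},
])

```text
t: 12.37
ee_pos: [541.7, -27.1, 110.4]
orientation: [1.176, 1.229, -1.177]
ft_force: [-0.3, 0.9, 0.2]
width: 0.6
```

```bash
python3 go.py 541.2 -22 22
```

```text
t 12.37 pos [541.7 -27.1 110.4] F [-0.3  0.9  0.2] w 0.6
[[0.0, 0.999, 0.044], [-0.001, 0.044, -0.999], [-1.0, 0.0, 0.001]] tool delta cm [ 8.84 -0.03 -0.51] yaw_y 0.0442
```

apply_moves([
  {"gripper": 0,"delta_pos": [1.0,0,-0.4],"dr": [0,0,0]},
  {"gripper": 0,"delta_pos": [2.0,0,0],"dr": [0,0,0]},
  {"gripper": 0,"delta_pos": [2.0,0,0],"dr": [0,0,0]},
  {"gripper": 0,"delta_pos": [2.0,0,0],"dr": [0,0,0]},
  {"gripper": 0,"delta_pos": [1.8,0,0],"dr": [0,0,0]},
])

```text
t: 12.78
ee_pos: [540.8, -18.4, 20.7]
orientation: [1.173, 1.233, -1.174]
ft_force: [0.4, -1.0, -0.3]
width: 0.4
```

apply_moves([
  {"gripper": 0,"delta_pos": [0,0,0],"dr": [0,0,0]},
  {"gripper": 0,"delta_pos": [0,0,0],"dr": [0,0,0]},
  {"gripper": 0,"delta_pos": [0,0,0.1],"dr": [0,0,0]},
  {"gripper": 0,"delta_pos": [0,0,0.2],"dr": [0,0,0]},
  {"gripper": 0,"delta_pos": [0,0,0.2],"dr": [0,0,0]},
])

```text
t: 13.2
ee_pos: [542.6, -24.3, 23.4]
orientation: [1.174, 1.23, -1.172]
ft_force: [0.5, -0.6, -0.2]
width: 0.4
```

apply_moves([
  {"gripper": 0,"delta_pos": [0,0,0.2],"dr": [0,0,0]},
  {"gripper": 0,"delta_pos": [0,0,0.2],"dr": [0,0,0]},
  {"gripper": 0,"delta_pos": [0,0,0.2],"dr": [0,0,0]},
  {"gripper": 0,"delta_pos": [0,0,0.2],"dr": [0,0,0]},
  {"gripper": 0,"delta_pos": [0,0,0.2],"dr": [0,0,0]},
])

```text
t: 13.62
ee_pos: [542.6, -33.9, 22.8]
orientation: [1.175, 1.231, -1.173]
ft_force: [0.5, 6.0, 2.9]
width: 0.4
```

apply_moves([
  {"gripper": 0,"delta_pos": [0,0,0.15],"dr": [0,0,0]},
  {"gripper": 0,"delta_pos": [0,0,0.15],"dr": [0,0,0]},
  {"gripper": 0,"delta_pos": [0,0,0.15],"dr": [0,0,0]},
  {"gripper": 0,"delta_pos": [0,0,0.15],"dr": [0,0,0]},
  {"gripper": 0,"delta_pos": [0,0,0.15],"dr": [0,0,0]},
])

```text
t: 14.03
ee_pos: [542.8, -41.3, 22.7]
orientation: [1.175, 1.232, -1.173]
ft_force: [-1.4, 6.3, 3.3]
width: 0.4
```

apply_moves([
  {"gripper": 0,"delta_pos": [0,0,0.08],"dr": [0,0,0]},
  {"gripper": 0,"delta_pos": [0,0,0.08],"dr": [0,0,0]},
  {"gripper": 0,"delta_pos": [0,0,0.08],"dr": [0,0,0]},
  {"gripper": 0,"delta_pos": [0,0,0.08],"dr": [0,0,0]},
  {"gripper": 0,"delta_pos": [0,0,0.08],"dr": [0,0,0]},
])

```text
t: 14.45
ee_pos: [542.7, -45.2, 22.6]
orientation: [1.174, 1.232, -1.174]
ft_force: [-1.5, 5.5, 2.6]
width: 0.5
```

apply_moves([
  {"gripper": 0,"delta_pos": [0,0,0.08],"dr": [0,0,0]},
  {"gripper": 0,"delta_pos": [0,0,0.08],"dr": [0,0,0]},
  {"gripper": 0,"delta_pos": [0,0,0.08],"dr": [0,0,0]},
  {"gripper": 0,"delta_pos": [0,0,0.08],"dr": [0,0,0]},
  {"gripper": 0,"delta_pos": [0,0,0.08],"dr": [0,0,0]},
])

```text
t: 14.87
ee_pos: [542.5, -48.2, 22.7]
orientation: [1.175, 1.233, -1.174]
ft_force: [-1.8, 15.5, 5.8]
width: 0.6
```

The force rose from 5.5 N to 15.5 N, so the pad is touched at about 10 N. I'll hold.

apply_moves([
  {"gripper": 0,"delta_pos": [0,0,0],"dr": [0,0,0]},
  {"gripper": 0,"delta_pos": [0,0,0],"dr": [0,0,0]},
  {"gripper": 0,"delta_pos": [0,0,0],"dr": [0,0,0]},
  {"gripper": 0,"delta_pos": [0,0,0],"dr": [0,0,0]},
  {"gripper": 0,"delta_pos": [0,0,0],"dr": [0,0,0]},
])

```text
t: 15.28
ee_pos: [542.5, -48.3, 22.6]
orientation: [1.175, 1.233, -1.174]
ft_force: [-1.9, 12.6, 5.9]
width: 0.8
```

apply_moves([
  {"gripper": 0,"delta_pos": [0,0,0.05],"dr": [0,0,0]},
  {"gripper": 0,"delta_pos": [0,0,0.05],"dr": [0,0,0]},
  {"gripper": 0,"delta_pos": [0,0,0],"dr": [0,0,0]},
  {"gripper": 0,"delta_pos": [0,0,0],"dr": [0,0,0]},
  {"gripper": 0,"delta_pos": [0,0,0],"dr": [0,0,0]},
])

```text
t: 15.7
ee_pos: [542.5, -48.8, 22.7]
orientation: [1.175, 1.234, -1.174]
ft_force: [-2.0, 14.8, 5.2]
width: 0.4
```

apply_moves([
  {"gripper": 0,"delta_pos": [0,0,0],"dr": [0,0,0]},
  {"gripper": 0,"delta_pos": [0,0,0],"dr": [0,0,0]},
  {"gripper": 0,"delta_pos": [0,0,0],"dr": [0,0,0]},
  {"gripper": 0,"delta_pos": [0,0,0],"dr": [0,0,0]},
  {"gripper": 0,"delta_pos": [0,0,0],"dr": [0,0,0]},
])

```text
t: 16.12
ee_pos: [542.5, -48.8, 22.6]
orientation: [1.175, 1.234, -1.174]
ft_force: [-1.7, 15.2, 5.5]
width: 0.2
```

apply_moves([
  {"gripper": 0,"delta_pos": [0,0,-0.2],"dr": [0,0,0]},
  {"gripper": 0,"delta_pos": [0,0,-0.4],"dr": [0,0,0]},
  {"gripper": 0,"delta_pos": [0,0,-0.4],"dr": [0,0,0]},
  {"gripper": 0,"delta_pos": [0,0,0],"dr": [0,0,0]},
  {"gripper": 0,"delta_pos": [-0.8,0,0],"dr": [0,0,0]},
])

```text
t: 16.53
ee_pos: [541.7, -40.7, 29.5]
orientation: [1.173, 1.233, -1.175]
ft_force: [-0.7, -0.2, 0.9]
width: 0.5
```

apply_moves([
  {"gripper": 0,"delta_pos": [-1.5,0,0],"dr": [0,0,0]},
  {"gripper": 0,"delta_pos": [-2.0,0,0],"dr": [0,0,0]},
  {"gripper": 0,"delta_pos": [-2.5,0,0],"dr": [0,0,0]},
  {"gripper": 0,"delta_pos": [-2.5,0,0],"dr": [0,0,0]},
  {"gripper": 0,"delta_pos": [-2.0,0,0],"dr": [0,0,0]},
])

```text
t: 16.95
ee_pos: [543.0, -41.2, 137.6]
orientation: [1.174, 1.23, -1.173]
ft_force: [0.2, 0.1, -0.1]
width: 0.3
```

apply_moves([
  {"gripper": 0,"delta_pos": [-0.5,0,-3.8],"dr": [0,0,0]},
  {"gripper": 0,"delta_pos": [0,0,-3.8],"dr": [0,0,0]},
  {"gripper": 0,"delta_pos": [0,0,-3.8],"dr": [0,0,0]},
  {"gripper": 0,"delta_pos": [0,0,-3.8],"dr": [0,0,0]},
  {"gripper": 0,"delta_pos": [0,0,-3.8],"dr": [0,0,0]},
])

```text
t: 17.37
ee_pos: [533.4, 150.3, 141.2]
orientation: [1.175, 1.23, -1.174]
ft_force: [0.4, -0.6, -0.2]
width: 0.5
```

```bash
python3 go.py 541.2 -22 22;python3 - <<'E'
from h import *
u=np.array([.048,-.9988]);l=np.array([.9988,.048]);G=np.array([540.7,-10])
d=grab('top'); im=d['img']; a=cv2.resize(im[170:350,270:500],None,fx=2.6,fy=2.6)[:300+100]
def comp(d,nm):
  hsv=cv2.cvtColor(d['img'],cv2.COLOR_RGB2HSV);P=cloud(d)
  m=((hsv[...,0]>95)&(hsv[...,0]<130)&(hsv[...,1]>100)&(hsv[...,2]>30))
  r=(((hsv[...,0]<8)|(hsv[...,0]>172))&(hsv[...,1]>150)&(hsv[...,2]>70))
  for t,mm in(('blue',m),('red',r)):
    D=np.stack([(P[...,:2]-G)@u,(P[...,:2]-G)@l,P[...,2]],-1)
    k=mm&(abs(D[...,1])<45)&(D[...,0]>-150)&(D[...,0]<270)&(D[...,2]>0)&(D[...,2]<62)
    q=D[k]; print(nm,t,len(q)); 
    if len(q)>5: print(np.percentile(q,[2,50,98],axis=0).round(1).tolist())
comp(d,'top')
d=grab('scene');comp(d,'scene')
save('s6.png',np.vstack([a[:300],cv2.resize(d['img'][170:285,180:410],None,fx=2.6,fy=2.6)]))
E
```

```text
t 17.37 pos [533.4 150.3 141.2] F [ 0.4 -0.6 -0.2] w 0.5
[[0.001, 0.999, 0.047], [0.0, 0.047, -0.999], [-1.0, 0.001, -0.0]] tool delta cm [11.92 -0.04 17.25] yaw_y 0.0472
top blue 626
[[46.3, -29.6, 4.4], [69.1, -1.0, 52.5], [94.4, 27.8, 59.2]]
top red 72
[[-2.0, -30.2, 4.1], [0.1, -0.0, 53.6], [5.6, 29.5, 58.8]]
scene blue 229
[[45.4, -14.0, 49.8], [65.4, 4.0, 53.9], [89.3, 16.9, 56.0]]
scene red 388
[[-3.8, -29.9, 11.7], [-1.8, -1.9, 33.1], [1.3, 26.9, 54.2]]
```

View pics/s6.png

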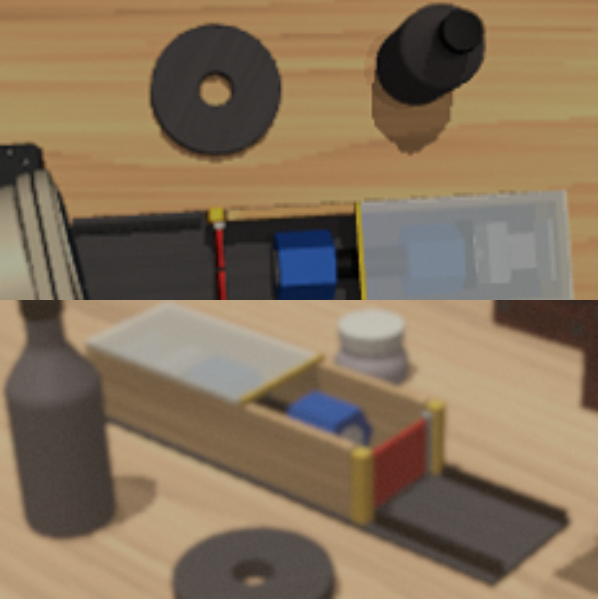

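```bash
python3 -c "
from workcell import ctrl
print(ctrl.close_job(), ctrl.get_obs()['t'])"
```

```text
the job is handed in; nothing more can be done
the job is handed in; nothing more can be done
```

I put the small (150 mm) blue dumbbell away in the dock and handed the job in; no verdict was reported. I slid it through the flap gate by its handle. Then I pushed it from behind with shut fingers until it met the buffer, and withdrew upwards. The arm clock read about 17.4 s at the last move.

**Buffer press:** the force while sliding was about 6 N and rose to about 15 N against the pad. That puts about 9 to 10 N on the buffer, held for at least 0.8 s. The total wrist force read at most 15.5 N, so the pad reading stayed below 20 N. The pad force is inferred by subtracting friction, not measured directly.

**Last images:**
- **Dumbbell:** its rear end is at dock x≈46 mm, so its centre is at about 121 mm. It lies straight and within 1–2 mm of the middle.
- **Flaps:** both are shut, with the red faces at x≈0.
- **Bystanders:** the bottle, plate and tin look unmoved by eye; I did not measure them again.

No check failed. Estimates from the different cameras disagreed by about 2 mm. On the first slide the flaps did not close, because the dumbbell's rear end was still in their sweep. They closed after the second push.

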